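Change the unit on the rate table

ROBOT

A 6-joint arm with a two-finger parallel gripper is mounted at the origin on the work surface. World frame = base frame: x ahead of the robot, y to its left, z up, the work surface at z = 0. Lengths are in mm, angles in rad, forces in N, time in s.
With the tool pointing down it reaches from about 350 to 975 mm from the base axis. Payload 4.9 kg.
Tool frame: the origin (TCP) lies midway between the tips of the shut fingers; the grasp point (between the pads) lies 19 mm behind it; z points along the fingers, y is the line along which they close (so a half turn about z gives the same grasp; the last joint's range is limited). The gripper opens to 85 mm and grips with 20 to 120 N. Pads are 22 mm wide; open, the fingers measure 114 mm over their backs; the gripper's body (76 mm by 85 mm) begins 54 mm behind the grasp point. The pads swing forward as they close: fully open they stand 13 mm farther back than shut.
Start: joints at [-1.322, 0.053, 1.613, -0, 1.476, -0.119], TCP at [224.721, -583.183, 231.304] pointing down, gripper open.
Joint ranges: [-3.01, 3.01], [-1.01, 2.22], [0.06, 2.58], [-1.02, 4.17], [0.09, 2.62], [-3.14, 3.14]. Speed limits (rad/s): [2.57, 2.57, 3.14, 3.14, 3.14, 3.14].

INTERFACE

Orientations are given as a rotation vector (axis times angle).
In Python, from station import readout, viewer, order gives the robot as it stands. The module is installed in compiled form; this text tells all that it offers.
- The arm moves only by the shell command python3 -m pendant 'ROWS' [OPENING] [FORCE]. ROWS is a JSON object of lists of equal length, an entry for each row: "delta_pos": the shift along the tool's x, y, z in m, a list of three; "twist": the turn about the tool's z in degrees. In form: {"delta_pos": [[tx, ty, tz], ...], "twist": [twist, ...]}. A call has 1 to 12 rows; each row is the pose to reach, as a shift and turn from the pose commanded when the call began, along the tool's axes at that moment; what a row does not reach only later rows make up. A row lasts 1/12 s, in which the tool goes at most 41.7 mm and 7.16 degrees, less where a joint would pass 70% of its speed; a pose out of reach is approached as far as the arm can. A call with a gripper value outside its range is refused whole. OPENING is the gripper command: -1 is shut, 1 is fully open, values between are in proportion, set as the call begins (- or left out, the last holds). The fingers move at their own pace and stop on an object; FORCE is the grip in N (left out, the last holds). Time passes only in rows, so rows that repeat a pose let the fingers close. It gives the time, the measured TCP pose, the force, the opening and the grip force at its end, in the units of the state.
- readout.get_obs(): the state, without advancing time (a new reading comes with each control period).
- viewer.camera(name): name is "scene" or "top"; returns a dict with "image" (384x512x3 uint8, red, green, blue), "camera_matrix" (3x3 intrinsics, pixels), "R" (3x3) and "t" (3): a world point X has camera coordinates R X + t. Camera axes: x right, y down, z forward; pixel columns grow to the right and rows downward; lengths in mm; the calibration is good to about 2 mm. A picture is of the moment at which its call begins. There is no depth.
- order.close_job(): hands the job in; it is judged then, once.
The state is a dict: "time": time; "q": joint angles; "qd": joint speeds; "joint_efforts": joint torques, N m; "ee_pos": TCP position; "eef_rot": TCP orientation; "ft_force": force on the tool from outside, world axes, zero at the start; "moment": the same for the moment, N m; "width": opening from 0.0 (shut) to 1.0 (fully open); "finger_force": force on a finger pad.
Only numpy, scipy, OpenCV 4.12 (cv2) and the standard library are available. Lean on these libraries where they do the work, as an engineer would, in place of code of your own. Each camera call takes 0.05 s, during which the arm holds its last target. There are 200 camera calls.

TASK

The ivory indicator at the back of the black rack is next on the rate table, and the black indicator now on the table is done. Set the red-capped and the yellow-capped gyro, which stand in front of the ivory one, aside on the blue mat; then change the two indicators over, so that the ivory one stands in the table's centring ring and the black one on the back place of the rack; and only then put each gyro back on the place where it stood. These are delicate instruments: keep them upright, set them down without dropping them, and leave the two units in the grey rack alone.

Things in the scene. Friction and masses are not known exactly. Their poses are not given: they have to be found in the camera images.
- red_gyro: Rate gyro with a RED cap: black upright cylinder with two white bands, diameter 58 mm and 74 mm high, and on top of it a red fluted cap of diameter 40 mm and 40 mm high (114 mm in all). It starts on the front or the middle place of the black rack. Grip it by the cap. Origin: centre of its underside, z up; its yaw does not matter. About 0.5 kg.
- yellow_gyro: Rate gyro with a YELLOW cap: bright aluminium cylinder with two dark bands, the same sizes as the red-capped one (case diameter 58 mm, 74 mm high; cap diameter 40 mm, 40 mm high; 114 mm in all). It starts on the other one of the front and middle places of the black rack. Grip it by the cap. Origin: centre of its underside, z up; its yaw does not matter. About 0.5 kg.
- ivory_indicator: Ivory indicator with a black dial: plain ivory cylinder, diameter 57 mm, 66 mm high, with the round dial on its top. Origin: centre of its underside, z up; its yaw does not matter. About 0.4 kg. It starts on the back place of the black rack, whose walls leave no room for fingers at its sides: grip it along the lane, one finger behind and one in front.
- black_indicator: Black indicator with a white dial and a band of blue tape: cylinder, diameter 57 mm, 66 mm high, with the round dial on its top. Origin: centre of its underside, z up; its yaw does not matter. About 0.4 kg. It starts in the centring ring of the rate table.
- black_rack: Black steel lane rack, fixed, 230 x 86 mm. Origin: centre of its underside; x runs along the lane from front (robot side) to back, z up. Floor 6 mm over the bench. Side walls 72 mm high (rims to 76), 78 mm clear between them; at both ends only a lip 18 mm high, open above. Three places marked by white circles on the centre line: x = -68 mm (front), 0 (middle), +68 mm (back).
- grey_rack: Grey rack, fixed, the same shape and size as the black one and beside it (on its left or right). It holds the two units that are to be left alone.
- blue_mat: Blue bench mat, fixed, 300 mm (its x) by 140 mm (its y), 3 mm thick: the side area; there is room for three units in a row along it. Origin at the centre of its underside, z up.
- rate_table: Rate table, fixed: grey square housing 165 mm wide with a round aluminium platter of diameter 150 mm, its flat top 82 mm above the bench. In the middle of the platter a black pad within a centring ring, 82 mm inside diameter and 4 mm high. Origin at the centre of its underside on the bench, z up. The platter does not turn.
- green_gyro: Bystander in the grey rack: grey gyro with a GREEN cap, same sizes as the other gyros. Leave alone. Origin at the centre of its underside.
- grey_indicator: Bystander in the grey rack: grey indicator with a blue dial, diameter 57 mm, 66 mm high. Leave alone. Origin at the centre of its underside.

How it is judged (in metres and radians):
On the way, in this order (a step that is already met when the one before it is completed fails the run):
1. both gyros stand on the blue mat, released (x of red_gyro in the frame of blue_mat between -0.145 and 0.145 m and y of red_gyro in the frame of blue_mat between -0.065 and 0.065 m and z of red_gyro in the frame of blue_mat between -0.002 and 0.008 m and angle between each of red_gyro, yellow_gyro's own z axis and vertical below 0.08 rad and x of yellow_gyro in the frame of blue_mat between -0.145 and 0.145 m and y of yellow_gyro in the frame of blue_mat between -0.065 and 0.065 m and z of yellow_gyro in the frame of blue_mat between -0.002 and 0.008 m and contact force between the fingers and red_gyro below 0.2 N and linear speed of each of red_gyro, yellow_gyro below 0.03 m/s and contact force between the fingers and yellow_gyro below 0.2 N), for 0.2 s.
2. the indicators are changed over and released, while both gyros still stand on the mat (horizontal distance between ivory_indicator and rate_table below 0.013 m and z of ivory_indicator in the frame of rate_table between 0.078 and 0.086 m and angle between each of ivory_indicator, black_indicator, red_gyro, yellow_gyro's own z axis and vertical below 0.08 rad and x of black_indicator in the frame of black_rack between 0.054 and 0.082 m and y of black_indicator in the frame of black_rack between -0.012 and 0.012 m and z of black_indicator in the frame of black_rack between 0.002 and 0.01 m and contact force between the fingers and ivory_indicator below 0.2 N and linear speed of each of ivory_indicator, black_indicator below 0.03 m/s and contact force between the fingers and black_indicator below 0.2 N and x of red_gyro in the frame of blue_mat between -0.145 and 0.145 m and y of red_gyro in the frame of blue_mat between -0.065 and 0.065 m and z of red_gyro in the frame of blue_mat between -0.002 and 0.008 m and x of yellow_gyro in the frame of blue_mat between -0.145 and 0.145 m and y of yellow_gyro in the frame of blue_mat between -0.065 and 0.065 m and z of yellow_gyro in the frame of blue_mat between -0.002 and 0.008 m), for 0.2 s.
At the end, for the whole second after the job is handed in: The ivory indicator stands upright on the rate table within 13 mm of its centre; the black indicator stands upright on the rack's back place (within 14 mm along the lane, 12 mm across); each gyro stands upright within 14 mm of where it stood at the start; all are released and at rest (horizontal distance between ivory_indicator and rate_table below 0.013 m and z of ivory_indicator in the frame of rate_table between 0.078 and 0.086 m and angle between each of ivory_indicator, black_indicator, red_gyro, yellow_gyro's own z axis and vertical below 0.08 rad and x of black_indicator in the frame of black_rack between 0.054 and 0.082 m and y of black_indicator in the frame of black_rack between -0.012 and 0.012 m and z of black_indicator in the frame of black_rack between 0.002 and 0.01 m and distance of each of red_gyro, yellow_gyro from where it was at the start of the episode below 0.014 m and contact force between the fingers and red_gyro below 0.2 N and linear speed of each of red_gyro, yellow_gyro, ivory_indicator, black_indicator below 0.03 m/s and angular speed of each of red_gyro, yellow_gyro, ivory_indicator, black_indicator below 0.2 rad/s and contact force between the fingers and yellow_gyro below 0.2 N and contact force between the fingers and ivory_indicator below 0.2 N and contact force between the fingers and black_indicator below 0.2 N); the robot touches nothing.
It fails at once if a unit is tipped by more than 30 degrees (angle between any of red_gyro, yellow_gyro, ivory_indicator, black_indicator, green_gyro, grey_indicator's own z axis and vertical above 0.52 rad).
It fails at once if a unit is dropped: it moves freely, with no finger on it, at over 0.4 m/s (a fall of more than about 8 mm) ((linear speed of red_gyro above 0.4 m/s and contact force between the fingers and red_gyro below 0.05 N) or (linear speed of yellow_gyro above 0.4 m/s and contact force between the fingers and yellow_gyro below 0.05 N) or (linear speed of ivory_indicator above 0.4 m/s and contact force between the fingers and ivory_indicator below 0.05 N) or (linear speed of black_indicator above 0.4 m/s and contact force between the fingers and black_indicator below 0.05 N)).
It fails at once if a unit in the grey rack is moved by more than 15 mm (distance of any of green_gyro, grey_indicator from where it was at the start of the episode above 0.015 m).
It also fails if it takes over 138 s, if anything falls off the work surface, if the arm or the gripper's body presses on something with over 40 N, if the wrist force passes 120 N, or if a joint passes its speed limit or range.

## Working session

There is one attempt and no reset: what is moved stays moved. The work goes in short steps, Python scripts to look and compute and a shell command to move; the robot and the scene stay as the last step left them, time stands still between calls to the robot, and variables do not carry over. Pictures are saved under pics/ and viewed, at most 14 in all, crops included, and the job is handed in when it is done.

```bash
mkdir -p pics && cat > h.py <<'E'
import numpy as np, cv2
from station import readout, viewer, order
def shot(n, f=None):
    c=viewer.camera(n)
    if f: cv2.imwrite('pics/'+f, cv2.cvtColor(np.asarray(c['image']),cv2.COLOR_RGB2BGR))
    return c
def ray(c,u,v,z):
    K,R,t=[np.array(c[k],float) for k in('camera_matrix','R','t')]
    d=R.T@np.linalg.solve(K,[u,v,1]); o=-R.T@t
    return o+d*(z-o[2])/d[2]
def proj(c,X):
    K,R,t=[np.array(c[k],float) for k in('camera_matrix','R','t')]
    p=K@(R@np.array(X,float)+t); return p[:2]/p[2]
E
python3 - <<'E'
from h import *
a=shot('top','top0.png');b=shot('scene','sc0.png')
for c in(a,b):
    R,t=np.array(c['R']),np.array(c['t']);print(-R.T@t, R[2])
o=readout.get_obs();print(o['time'],o['ee_pos'],o['eef_rot'],o['width'])
E
```

```text
[ 4.40902320e+02 -4.31031929e-01  8.79952339e+02] [ 0.14173501  0.01383268 -0.98980798]
[1048.23743282  -40.0839783   832.40009873] [-0.51551771  0.04892927 -0.85548081]
0.1 [ 224.61234145 -582.6475953   230.16746986] [-3.08676611e+00 -5.74194367e-01  1.86480885e-04] 0.9987922831615654
```

View pics/top0.png

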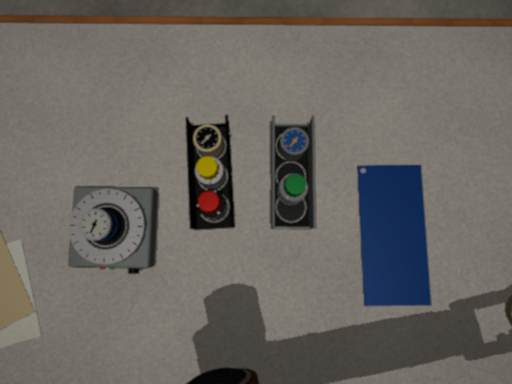

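View pics/sc0.png

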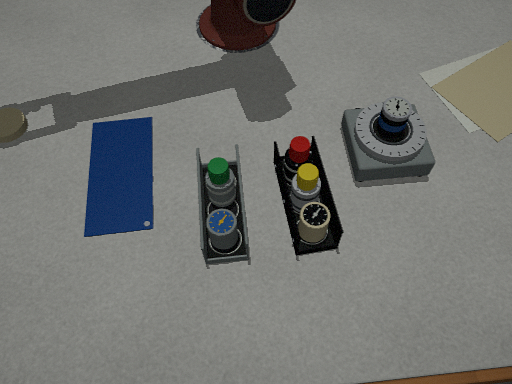

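Top view: red cap (208,202), yellow (207,168), ivory dial (208,138), black rack columns 186–234; the rate table is at the left (110,228) and the mat at the right (393,235). I'll measure with masks and take one enlarged crop.

```bash
cat > meas.py <<'E'
from h import *
def mask(c,col):
    h=cv2.cvtColor(np.asarray(c['image']),cv2.COLOR_RGB2HSV);H,S,V=cv2.split(h)
    if col=='red': m=((H<6)|(H>174))&(S>170)&(V>90)
    if col=='yellow': m=(H>22)&(H<34)&(S>170)&(V>90)
    if col=='green': m=(H>50)&(H<85)&(S>120)&(V>50)
    if col=='blue': m=(H>105)&(H<125)&(S>150)
    if col=='ivory': m=(H>12)&(H<28)&(S>30)&(S<130)&(V>120)
    return m.astype(np.uint8)
def blob(c,col,amin=60,amax=1e6,box=None):
    m=mask(c,col)
    if box: z=np.zeros_like(m);x0,y0,x1,y1=box;z[y0:y1,x0:x1]=1;m=m*z
    n,l,s,ce=cv2.connectedComponentsWithStats(m)
    return [(s[i,4],ce[i].round(1),s[i,:4],l==i) for i in range(1,n) if amin<s[i,4]<amax]
def tri(cs,uvs):
    P=[];
    for c in cs:
        K,R,t=[np.array(c[k],float) for k in('camera_matrix','R','t')];P.append(K@np.c_[R,t])
    X=cv2.triangulatePoints(P[0],P[1],np.array(uvs[0],float),np.array(uvs[1],float)).ravel();return X[:3]/X[3]
E
python3 - <<'E'
from meas import *
a=shot('top');b=shot('scene')
for col in('red','yellow','green'):
    uv=[]
    for n,c in(('top',a),('sc',b)):
        bl=blob(c,col)
        for s in bl: print(col,n,s[0],s[1],s[2],ray(c,*s[1],105).round(1))
        uv.append(max(bl,key=lambda s:s[0])[1])
    print(col,tri((a,b),uv).round(1))
for n,c in(('top',a),('sc',b)):
    s=max(blob(c,'blue',2000),key=lambda s:s[0])
    r=cv2.minAreaRect(np.argwhere(s[3])[:,::-1].astype(np.float32))
    print('mat',n,[ray(c,*p,3).round(1)[:2] for p in cv2.boxPoints(r)],ray(c,*r[0],3).round(1))
I=lambda c:cv2.cvtColor(np.asarray(c['image']),cv2.COLOR_RGB2BGR)
x=cv2.resize(I(a)[100:280,60:330],None,fx=2.9,fy=2.9,interpolation=3)[:300*2]
cv2.imwrite('pics/crop_t.png',x[:600,:800])
y=cv2.resize(I(b)[80:270,190:440],None,fx=3,fy=3,interpolation=3)
cv2.imwrite('pics/crop_s.png',y[:600,:800])
E
```

```text
red top 341 [208.1 201. ] [198 191  21  21] [522.1  91.  105. ]
red sc 235 [299.8 143.9] [290 136  20  16] [511.7  93.8 105. ]
red [520.9  90.6 117.4]
yellow top 330 [206.4 166.2] [197 156  20  21] [590.4  96.3 105. ]
yellow sc 302 [307.8 171.7] [297 163  22  20] [579.7  99.1 105. ]
yellow [588.   95.8 117.8]
green top 344 [294.8 184.3] [285 174  21  22] [556.8 -76.2 105. ]
green sc 321 [217.5 167.3] [207 158  22  27] [550.8 -74.3 105. ]
green [555.7 -74.6 112.3]
mat top [array([ 613.3, -222.6]), array([ 623.3, -364.5]), array([ 322.4, -367.6]), array([ 312.7, -232.5])] [ 464.2 -296.9    3. ]
mat sc [array([ 303.6, -392.4]), array([ 318.9, -229.5]), array([ 633.4, -220.2]), array([ 620.4, -358.6])] [ 481.9 -299.3    3. ]
```

View pics/crop_t.png

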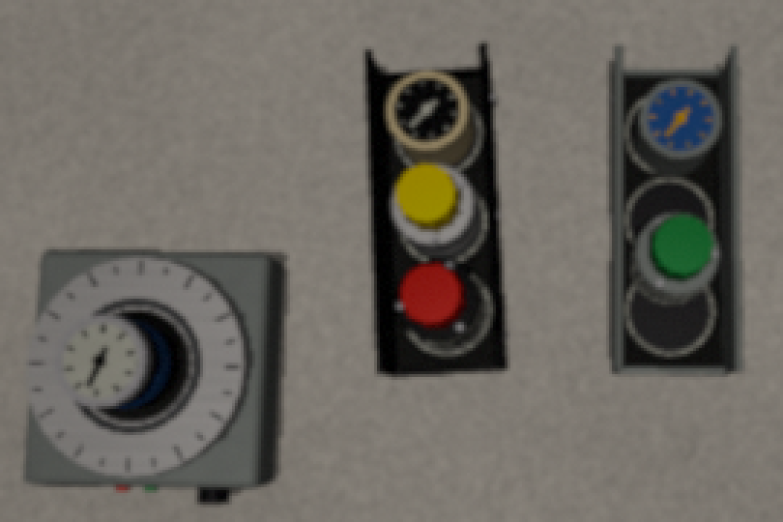

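View pics/crop_s.png

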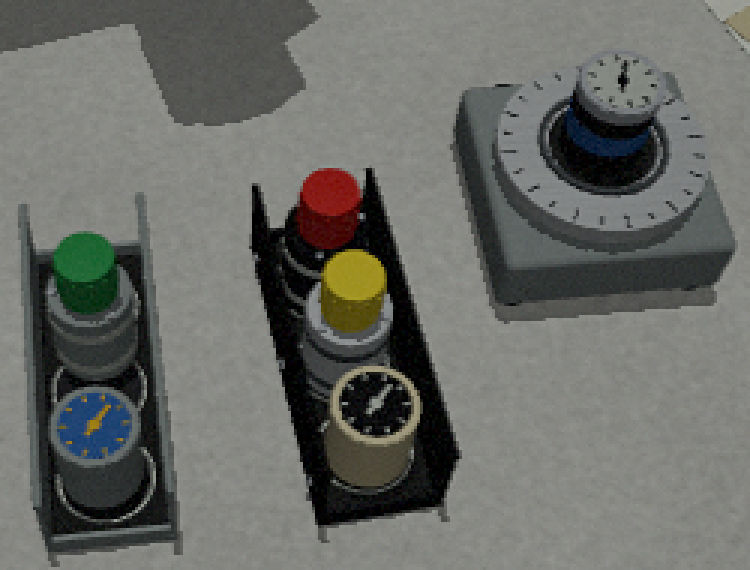

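Top crop: ivory dial at crop (427,110), yellow cap disc (427,194), red (431,295), black dial (101,362), ring centre about (143,366), and the rack's rim ends are visible. Scene crop: ivory dial (374,404), black dial (621,87), ring about (603,138), rack rear feet at (323,540) and (445,518).

```bash
python3 - <<'E'
from meas import *
a=shot('top');b=shot('scene')
T=lambda x,y,z:ray(a,x/2.9+60-.33,y/2.9+100-.33,z).round(1)[:2]
S=lambda x,y,z:ray(b,x/3+190-.33,y/3+80-.33,z).round(1)[:2]
for n,t,s,z in(('red',(431,295),(331,194),120),('yel',(427,194),(354,273),120),('ivory',(427,110),(374,404),72),('black',(101,362),(621,87),148),
 ('platter',(137,367),(601,140),82),('ring',(143,366),(603,138),86),('green',(683,245),(86,257),120),('gind',(680,119),(95,424),72)):
    print(n,T(*t,z),S(*s,z))
print('rack top: feet/base front-right',T(506,368,0),'front-left rim',T(381,372,0),T(381,372,76),'rim BL',T(368,50,76),'rim BR',T(484,46,76))
print('scene feet',S(323,540,0),S(445,518,0),'rims front',S(255,186,76),S(370,170,76))
print('floor circle front rightmost',T(493,310,6),'lowest',T(448,354,6),'mid circle right',T(488,227,6),'back circle right',T(482,143,6))
E
```

```text
red [519.8  88.9] [523.9  91.2]
yel [586.8  93.5] [587.   96.4]
ivory [656.7 101.2] [656.3 102.4]
black [472.  291.1] [477.5 290.8]
platter [471.8 292.5] [469.2 295.8]
ring [472.4 287. ] [470.7 295.8]
green [554.8 -75.5] [556.7 -71.7]
gind [652.1 -78.2] [651.8 -75.4]
rack top: feet/base front-right [478.1  45.2] front-left rim [473.8 138.8] [470.9 126.8] rim BL [699.  144.1] rim BR [702.9  61.4]
scene feet [715.8  65.6] [708.9 148.5] rims front [478.9  47.5] [473.6 129.9]
floor circle front rightmost [520.9  55.5] lowest [487.6  88.3] mid circle right [583.8  60.6] back circle right [648.8  66.6]
```

```bash
cat > go.py <<'E'
import sys
from h import *
from scipy.spatial.transform import Rotation as Ro
o=readout.get_obs();R=Ro.from_rotvec(o['eef_rot']).as_matrix();p=np.array(o['ee_pos'])
hd=np.degrees(np.arctan2(R[1,0],R[0,0]))
print('t %.2f'%o['time'],'p',p.round(1),'hd %.1f'%hd,'tilt %.2f'%np.degrees(np.arccos(-R[2,2])),'F',np.round(o['ft_force'],1),'w %.3f'%o['width'],'ff',np.round(o['finger_force'],1))
a=[float(x) for x in sys.argv[1:]]
for i in range(0,len(a),4):
    x,y,z,h=a[i:i+4]
    tw=(hd-h+180)%360-180
    print((R.T@(np.array([x,y,z])-p)/1000).round(4).tolist(),'twist %.1f'%tw)
E
python3 go.py 521.5 90 210 4.7 521.5 90 150 4.7
```

```text
t 0.30 p [ 224.7 -583.   230.9] hd 21.1 tilt 0.04 F [-0.5 -0.  -0.5] w 0.998 ff 0.0
[0.519, -0.5212, 0.0213] twist 16.4
[0.5189, -0.5212, 0.0813] twist 16.4
```

```bash
python3 -m pendant '{"delta_pos":[[0.02,-0.02,0],[0.05,-0.05,0],[0.08,-0.08,0],[0.107,-0.107,0],[0.134,-0.134,0],[0.161,-0.161,0],[0.188,-0.188,0],[0.215,-0.215,0],[0.242,-0.242,0],[0.269,-0.269,0],[0.29,-0.29,0],[0.3,-0.3,0]],"twist":[1,3,5,7,9,11,13,15,16.4,16.4,16.4,16.4]}' 1 60; python3 go.py 521.5 90 180 4.7
```

```text
time: 1.3
ee_pos: [397.6, -192.4, 231.5]
eef_rot: [-3.138, -0.133, -0.002]
ft_force: [-0.0, -0.6, 0.7]
width: 1.0
finger_force: 0.0
t 1.30 p [ 397.6 -192.4  231.5] hd 4.9 tilt 0.07 F [-0.  -0.6  0.7] w 1.000 ff 0.0
[0.1473, -0.2709, 0.0518] twist 0.2
```

```bash
python3 -m pendant '{"delta_pos":[[0.015,-0.027,0],[0.033,-0.06,0],[0.05,-0.093,0.01],[0.067,-0.125,0.015],[0.085,-0.157,0.02],[0.1,-0.19,0.03],[0.118,-0.22,0.04],[0.133,-0.245,0.05],[0.143,-0.264,0.0518],[0.1473,-0.2709,0.0518],[0.1473,-0.2709,0.0518],[0.1473,-0.2709,0.0518]],"twist":[0,0,0,0,0,0,0,0,0,0,0,0]}'; python3 go.py 521.5 90 83 4.7;python3 - <<'E'
from h import *
a=shot('top','t1.png');b=shot('scene','s1.png')
I=lambda c:cv2.cvtColor(np.asarray(c['image']),cv2.COLOR_RGB2BGR)
cv2.imwrite('pics/c1.png',np.hstack([cv2.resize(I(a)[110:240,140:270],(400,400)),cv2.resize(I(b)[90:220,240:370],(400,400))]))
E
```

```text
time: 2.3
ee_pos: [521.6, 86.3, 179.8]
eef_rot: [3.138, 0.129, 0.0]
ft_force: [0.2, -0.0, -0.9]
width: 1.0
finger_force: 0.0
t 2.30 p [521.6  86.3 179.8] hd 4.7 tilt 0.04 F [ 0.2 -0.  -0.9] w 1.000 ff 0.0
[0.0002, -0.0038, 0.0968] twist 0.0
```

View pics/c1.png

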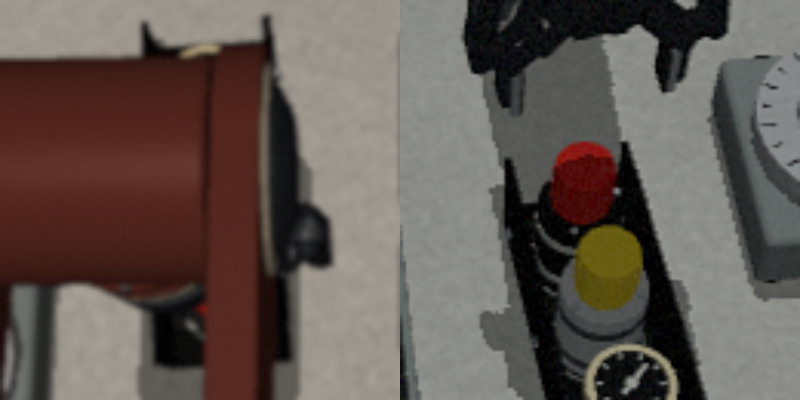

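The scene crop shows the two open fingers straddling the red cap, and the cap clear between them. The arm hides it in the top view. I'll go down and grip.

```bash
python3 go.py 521.5 90 83 4.7; python3 -m pendant '{"delta_pos":[[0,-0.001,0.01],[0,-0.001,0.025],[0,-0.001,0.04],[0,-0.001,0.055],[0,-0.001,0.07],[0,-0.001,0.082],[0,-0.001,0.092],[0,-0.001,0.096],[0,-0.001,0.096],[0,-0.001,0.096]],"twist":[0,0,0,0,0,0,0,0,0,0]}'; python3 go.py 521.5 90 83 4.7
```

```text
t 2.40 p [521.6  85.6 180.1] hd 4.6 tilt 0.05 F [ 0.2 -0.3  0.1] w 1.000 ff 0.0
[0.0002, -0.0045, 0.0971] twist -0.1
time: 3.23
ee_pos: [521.7, 87.5, 83.8]
eef_rot: [-3.139, -0.128, -0.001]
ft_force: [-0.3, -0.2, 0.1]
width: 1.001
finger_force: 0.0
t 3.23 p [521.7  87.5  83.8] hd 4.7 tilt 0.03 F [-0.3 -0.2  0.1] w 1.001 ff 0.0
[-0.0, -0.0025, 0.0008] twist -0.0
```

```bash
python3 -m pendant '{"delta_pos":[[0,-0.0025,0],[0,-0.0025,0],[0,-0.0025,0],[0,-0.0025,0],[0,-0.0025,0],[0,-0.0025,0],[0,-0.0025,0],[0,-0.0025,0],[0,-0.0025,0],[0,-0.0025,0]],"twist":[0,0,0,0,0,0,0,0,0,0]}' -1 50; python3 go.py 521.5 90 233 4.7
```

```text
time: 4.07
ee_pos: [521.8, 90.1, 84.3]
eef_rot: [3.139, 0.128, 0.002]
ft_force: [-0.6, -2.5, 5.6]
width: 0.456
finger_force: 50.5
t 4.07 p [521.8  90.1  84.3] hd 4.7 tilt 0.07 F [-0.6 -2.5  5.6] w 0.456 ff 50.5
[-0.0001, 0.0, -0.1487] twist -0.0
```

```bash
python3 -m pendant '{"delta_pos":[[0,0,-0.004],[0,0,-0.015],[0,0,-0.03],[0,0,-0.05],[0,0,-0.07],[0,0,-0.09],[0,0,-0.11],[0,0,-0.127],[0,0,-0.142],[0,0,-0.15],[0,0,-0.15],[0,0,-0.15]],"twist":[0,0,0,0,0,0,0,0,0,0,0,0]}'; python3 go.py 375 -298 234 4.7
```

```text
time: 5.07
ee_pos: [520.8, 90.1, 232.8]
eef_rot: [-3.139, -0.128, 0.001]
ft_force: [0.4, 0.2, -5.2]
width: 0.456
finger_force: 51.1
t 5.07 p [520.8  90.1 232.8] hd 4.7 tilt 0.05 F [ 0.4  0.2 -5.2] w 0.456 ff 51.1
[-0.177, 0.375, -0.001] twist -0.0
```

```bash
python3 -m pendant '{"delta_pos":[[-0.005,0.01,0],[-0.015,0.03,0],[-0.03,0.06,0],[-0.047,0.095,0],[-0.063,0.13,0],[-0.08,0.165,0],[-0.097,0.2,0],[-0.113,0.235,0],[-0.13,0.27,0],[-0.145,0.305,0],[-0.16,0.335,0],[-0.17,0.358,0]],"twist":[0,0,0,0,0,0,0,0,0,0,0,0]}'; python3 go.py 375 -298 84 4.7;  python3 - <<'E'
from meas import *
for n in('top','scene'):
    c=shot(n,'m_'+n+'.png')
    for s in blob(c,'blue',300): 
        P=np.argwhere(s[3])[:,::-1]
        print(n,s[0],[ray(c,*P[np.argmax(P@np.array(d))],3).round(0)[:2].tolist() for d in((1,1),(1,-1),(-1,1),(-1,-1))])
E
```

```text
time: 6.07
ee_pos: [378.3, -282.5, 231.7]
eef_rot: [-3.138, -0.124, 0.004]
ft_force: [0.5, 0.3, -4.6]
width: 0.46
finger_force: 51.7
t 6.07 p [ 378.3 -282.5  231.7] hd 4.5 tilt 0.17 F [ 0.5  0.3 -4.6] w 0.460 ff 51.7
[-0.0042, 0.0153, 0.1477] twist -0.2
top 7886 [[324.0, -344.0], [616.0, -359.0], [320.0, -233.0], [601.0, -227.0]]
scene 7002 [[617.0, -223.0], [319.0, -229.0], [620.0, -359.0], [323.0, -366.0]]
```

View pics/m_scene.png

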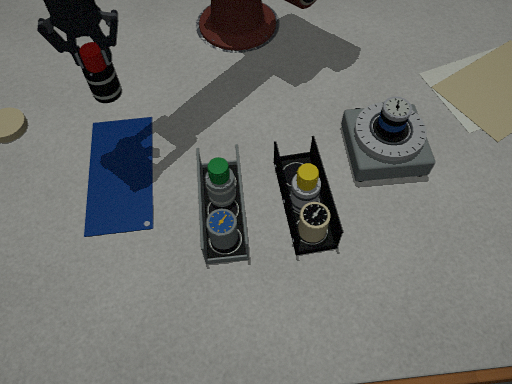

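Gripped gyro hangs upright; mat corners in the scene view give its centre (470,−294) with about 1° yaw. Lowering.

```bash
python3 go.py 375 -295 82 4.7; python3 -m pendant '{"delta_pos":[[-0.001,0.004,0.01],[-0.002,0.008,0.025],[-0.003,0.008,0.045],[-0.003,0.008,0.065],[-0.003,0.008,0.085],[-0.003,0.008,0.105],[-0.003,0.008,0.12],[-0.003,0.008,0.132],[-0.003,0.008,0.14],[-0.003,0.008,0.144],[-0.003,0.008,0.144],[-0.003,0.008,0.144]],"twist":[0,0,0,0,0,0,0,0,0,0,0,0]}'; python3 go.py 375 -295 81 4.7
```

```text
t 6.17 p [ 378.4 -283.2  231.7] hd 4.4 tilt 0.18 F [ 0.3  0.5 -4.8] w 0.458 ff 52.3
[-0.0039, 0.0116, 0.1497] twist -0.3
time: 7.17
ee_pos: [379.0, -288.9, 90.0]
eef_rot: [3.138, 0.129, 0.001]
ft_force: [0.4, 0.1, -4.3]
width: 0.455
finger_force: 52.3
t 7.17 p [ 379.  -288.9   90. ] hd 4.7 tilt 0.05 F [ 0.4  0.1 -4.3] w 0.455 ff 52.3
[-0.0045, 0.0057, 0.009] twist -0.0
```

```bash
python3 -m pendant '{"delta_pos":[[0,0,0.002],[0,0,0.004],[0,0,0.006],[0,0,0.007],[0,0,0.008],[0,0,0.0085],[0,0,0.0085]],"twist":[0,0,0,0,0,0,0]}'; python3 go.py 375 -295 81 4.7
```

```text
time: 7.75
ee_pos: [378.7, -288.9, 81.4]
eef_rot: [-3.139, -0.128, -0.0]
ft_force: [-0.5, 1.1, -2.4]
width: 0.456
finger_force: 52.7
t 7.75 p [ 378.7 -288.9   81.4] hd 4.7 tilt 0.00 F [-0.5  1.1 -2.4] w 0.456 ff 52.7
[-0.0042, 0.0058, 0.0004] twist -0.0
```

```bash
python3 -m pendant '{"delta_pos":[[0,0,0],[0,0,0],[0,0,0],[0,0,0],[0,0,0],[0,0,0],[0,0,-0.01],[0,0,-0.03],[0,0,-0.06],[0,0,-0.09],[0,0,-0.1],[0,0,-0.1]],"twist":[0,0,0,0,0,0,0,0,0,0,0,0]}' 1; python3 go.py 587 95 181 4.7
```

```text
time: 8.75
ee_pos: [380.3, -290.5, 185.6]
eef_rot: [3.133, 0.128, 0.008]
ft_force: [-0.4, -0.2, 0.3]
width: 1.0
finger_force: 0.0
t 8.75 p [ 380.3 -290.5  185.6] hd 4.7 tilt 0.46 F [-0.4 -0.2  0.3] w 1.000 ff 0.0
[0.2374, -0.3674, 0.0035] twist -0.0
```

```bash
python3 -m pendant '{"delta_pos":[[0.005,-0.01,0],[0.02,-0.03,0],[0.04,-0.06,0],[0.06,-0.093,0],[0.082,-0.127,0],[0.104,-0.161,0],[0.126,-0.195,0],[0.148,-0.229,0],[0.17,-0.263,0],[0.19,-0.295,0],[0.21,-0.325,0],[0.225,-0.348,0]],"twist":[0,0,0,0,0,0,0,0,0,0,0,0]}';  python3 -m pendant '{"delta_pos":[[0.006,-0.01,0],[0.01,-0.017,0],[0.01,-0.019,0],[0.01,-0.019,0],[0.01,-0.019,0]],"twist":[0,0,0,0,0]}'; python3 go.py 587 95 84 4.7; python3 - <<'E'
from meas import *
c=shot('scene')
for s in blob(c,'red'):
    p=ray(c,*s[1],97);print('red mat',p.round(1),'px',s[1])
E
```

```text
time: 9.75
ee_pos: [573.4, 80.0, 177.9]
eef_rot: [-3.138, -0.131, 0.007]
ft_force: [1.1, -0.5, 0.1]
width: 1.001
finger_force: 0.0
time: 10.17
ee_pos: [582.3, 95.2, 180.5]
eef_rot: [3.139, 0.126, -0.002]
ft_force: [0.3, 0.3, 0.8]
width: 1.0
finger_force: 0.0
t 10.17 p [582.3  95.2 180.5] hd 4.6 tilt 0.07 F [0.3 0.3 0.8] w 1.000 ff 0.0
[0.0048, 0.0006, 0.0965] twist -0.1
red mat [ 361.4 -293.6   97. ] px [111.5 106. ]
```

```bash
python3 -m pendant '{"delta_pos":[[0.004,0,0.01],[0.0048,0,0.025],[0.0048,0,0.04],[0.0048,0,0.055],[0.0048,0,0.07],[0.0048,0,0.082],[0.0048,0,0.092],[0.0048,0,0.096],[0.0048,0,0.096],[0.0048,0,0.096],[0.0048,0,0.096]],"twist":[0,0,0,0,0,0,0,0,0,0,0]}'; python3 go.py 587 95 84 4.7; python3 -m pendant '{"delta_pos":[[0,0,0],[0,0,0],[0,0,0],[0,0,0],[0,0,0],[0,0,0],[0,0,0],[0,0,0],[0,0,0],[0,0,0]],"twist":[0,0,0,0,0,0,0,0,0,0]}' -1 50; python3 go.py 587 95 234 4.7
```

```text
time: 11.13
ee_pos: [588.5, 96.6, 86.1]
eef_rot: [-3.139, -0.128, -0.003]
ft_force: [0.3, 0.1, 1.0]
width: 0.999
finger_force: 0.0
t 11.13 p [588.5  96.6  86.1] hd 4.7 tilt 0.11 F [0.3 0.1 1. ] w 0.999 ff 0.0
[-0.0017, 0.0014, 0.0021] twist -0.0
time: 11.97
ee_pos: [588.2, 96.3, 85.6]
eef_rot: [3.138, 0.128, 0.002]
ft_force: [0.1, -2.7, 5.2]
width: 0.455
finger_force: 50.4
t 11.97 p [588.2  96.3  85.6] hd 4.7 tilt 0.06 F [ 0.1 -2.7  5.2] w 0.455 ff 50.4
[-0.0012, 0.0013, -0.1484] twist -0.0
```

```bash
python3 -m pendant '{"delta_pos":[[0,0,-0.004],[0,0,-0.015],[0,0,-0.03],[0,0,-0.05],[0,0,-0.07],[0,0,-0.09],[0,0,-0.11],[0,0,-0.127],[0,0,-0.142],[0,0,-0.15],[0,0,-0.15],[0,0,-0.15]],"twist":[0,0,0,0,0,0,0,0,0,0,0,0]}'; python3 go.py 565 -291 234 4.7
```

```text
time: 12.97
ee_pos: [587.3, 96.8, 234.3]
eef_rot: [-3.139, -0.128, 0.001]
ft_force: [-0.2, -0.4, -4.6]
width: 0.455
finger_force: 50.8
t 12.97 p [587.3  96.8 234.3] hd 4.7 tilt 0.06 F [-0.2 -0.4 -4.6] w 0.455 ff 50.8
[-0.0539, 0.3846, 0.0002] twist -0.0
```

```bash
python3 -m pendant '{"delta_pos":[[-0.001,0.01,0],[-0.004,0.03,0],[-0.009,0.06,0],[-0.014,0.095,0],[-0.018,0.13,0],[-0.023,0.165,0],[-0.028,0.2,0],[-0.033,0.235,0],[-0.038,0.27,0],[-0.043,0.305,0],[-0.048,0.337,0],[-0.052,0.365,0]],"twist":[0,0,0,0,0,0,0,0,0,0,0,0]}'; python3 -m pendant '{"delta_pos":[[-0.001,0.012,0],[-0.002,0.018,0],[-0.002,0.02,0.01],[-0.002,0.02,0.025],[-0.002,0.02,0.045],[-0.002,0.02,0.065],[-0.002,0.02,0.085],[-0.002,0.02,0.105],[-0.002,0.02,0.123],[-0.002,0.02,0.135],[-0.002,0.02,0.14],[-0.002,0.02,0.14]],"twist":[0,0,0,0,0,0,0,0,0,0,0,0]}'; python3 -m pendant '{"delta_pos":[[0,0,0],[0,0,0]],"twist":[0,0]}'; python3 go.py 565 -291 82.6 4.7
```

```text
time: 13.97
ee_pos: [563.9, -273.9, 232.8]
eef_rot: [-3.138, -0.126, 0.005]
ft_force: [0.3, -0.5, -5.2]
width: 0.451
finger_force: 51.2
time: 14.97
ee_pos: [564.2, -289.7, 92.3]
eef_rot: [-3.136, -0.13, 0.005]
ft_force: [-0.1, 0.7, -3.8]
width: 0.454
finger_force: 51.6
time: 15.13
ee_pos: [566.3, -291.9, 96.6]
eef_rot: [3.137, 0.129, 0.003]
ft_force: [0.6, -0.6, -3.8]
width: 0.454
finger_force: 51.6
t 15.13 p [ 566.3 -291.9   96.6] hd 4.7 tilt 0.15 F [ 0.6 -0.6 -3.8] w 0.454 ff 51.6
[-0.0012, -0.001, 0.014] twist -0.0
```

```bash
python3 -m pendant '{"delta_pos":[[0,0,0.002],[0,0,0.005],[0,0,0.008],[0,0,0.010],[0,0,0.011],[0,0,0.012],[0,0,0.0125],[0,0,0.0125],[0,0,0.0125]],"twist":[0,0,0,0,0,0,0,0,0]}'; python3 go.py 565 -291 82.6 4.7
```

```text
time: 15.88
ee_pos: [565.3, -291.6, 82.7]
eef_rot: [-3.139, -0.128, -0.0]
ft_force: [-1.4, 0.6, -3.0]
width: 0.451
finger_force: 51.8
t 15.88 p [ 565.3 -291.6   82.7] hd 4.7 tilt 0.01 F [-1.4  0.6 -3. ] w 0.451 ff 51.8
[-0.0003, -0.0006, 0.0001] twist -0.0
```

```bash
python3 -m pendant '{"delta_pos":[[0,0,0],[0,0,0],[0,0,0],[0,0,0],[0,0,0],[0,0,0],[0,0,-0.01],[0,0,-0.03],[0,0,-0.06],[0,0,-0.09],[0,0,-0.11],[0,0,-0.11]],"twist":[0,0,0,0,0,0,0,0,0,0,0,0]}' 1; python3 -m pendant '{"delta_pos":[[0,0,0],[0,0,0]],"twist":[0,0]}'; python3 go.py 656.6 101.6 193 94.7; python3 - <<'E'
from meas import *
c=shot('scene','s2.png')
for k in('red','yellow'):
    print(k,[(ray(c,*s[1],97).round(0),s[1]) for s in blob(c,k)])
E
```

```text
time: 16.88
ee_pos: [568.1, -293.4, 200.3]
eef_rot: [3.132, 0.128, 0.015]
ft_force: [-0.1, -0.4, 0.8]
width: 1.002
finger_force: 0.0
time: 17.05
ee_pos: [564.9, -291.3, 191.9]
eef_rot: [-3.138, -0.128, 0.001]
ft_force: [0.5, -0.4, -0.8]
width: 1.005
finger_force: 0.0
t 17.05 p [ 564.9 -291.3  191.9] hd 4.7 tilt 0.06 F [ 0.5 -0.4 -0.8] w 1.005 ff 0.0
[0.1234, -0.3841, -0.001] twist -90.0
red [(array([ 356., -285.,   97.]), array([115.5, 103.8]))]
yellow [(array([ 555., -297.,   97.]), array([103.1, 181.7]))]
```

View pics/s2.png

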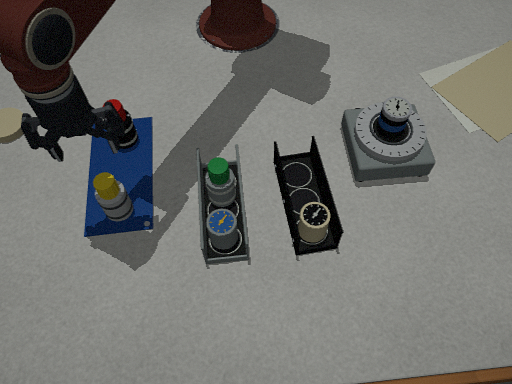

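Both gyros stand upright on the mat, red at (121,125) and yellow at (112,195) px. The front and middle circles of the rack are now free. On to the ivory one.

```bash
python3 -m pendant '{"delta_pos":[[0.003,-0.01,0],[0.01,-0.03,0],[0.02,-0.06,0],[0.03,-0.095,0],[0.042,-0.13,0],[0.053,-0.165,0],[0.064,-0.2,0],[0.075,-0.235,0],[0.087,-0.27,0],[0.098,-0.305,0],[0.108,-0.337,0],[0.117,-0.365,0]],"twist":[-4,-11,-18,-25,-32,-39,-46,-53,-60,-67,-74,-81]}'; python3 -m pendant '{"delta_pos":[[0,0,0],[0,0,0],[0,0,0]],"twist":[-5,-9,-9]}';python3 go.py 656.6 101.6 193 94.7 656.6 101.6 120 94.7; python3 - <<'E'
from meas import *
b=shot('scene');
I=np.asarray(b['image'])[150:225,270:340]
g=cv2.cvtColor(I,cv2.COLOR_RGB2GRAY);g=cv2.resize(g,None,fx=8,fy=8,interpolation=3);cv2.imwrite('pics/circ.png',g)
E
```

```text
time: 18.1
ee_pos: [651.2, 84.1, 190.1]
eef_rot: [-2.294, -2.142, 0.004]
ft_force: [0.3, -0.2, -0.5]
width: 1.001
finger_force: 0.0
time: 18.35
ee_pos: [651.1, 82.6, 190.0]
eef_rot: [-2.124, -2.311, 0.004]
ft_force: [-0.2, -0.9, 0.1]
width: 1.001
finger_force: 0.0
t 18.35 p [651.1  82.6 190. ] hd 94.8 tilt 0.23 F [-0.2 -0.9  0.1] w 1.001 ff 0.0
[0.0185, 0.0071, -0.003] twist 0.1
[0.0185, 0.0074, 0.07] twist 0.1
```

View pics/circ.png

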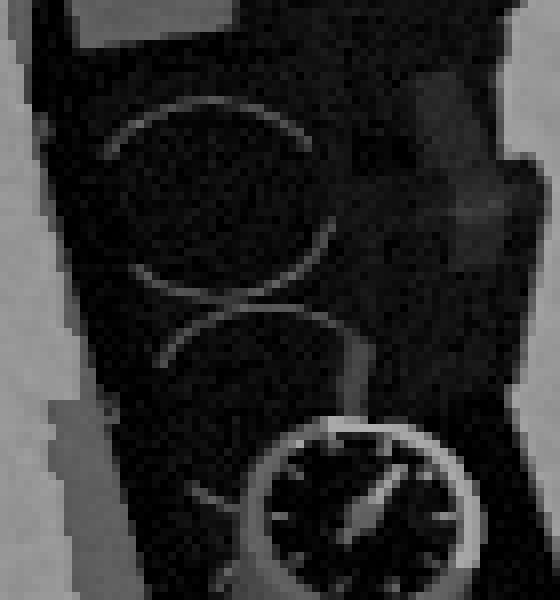

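Front circle's top edge is at crop (210,98), its bottom at (235,300), and the middle circle's top at (272,305). The ivory dial is centred at about (362,515).

```bash
python3 - <<'E'
from meas import *
b=shot('scene');f=lambda x,y,z=6:ray(b,x/8+270-.44,y/8+150-.44,z).round(1)[:2]
print(f(210,98),f(235,300),f(272,305),f(125,130),f(330,230),'dial',f(362,515,72))
E
python3 -m pendant '{"delta_pos":[[0.006,0.003,0],[0.0125,0.0055,0],[0.018,0.007,0],[0.018,0.007,0],[0.018,0.007,0.01],[0.018,0.007,0.025],[0.018,0.007,0.04],[0.018,0.007,0.055],[0.018,0.007,0.065],[0.018,0.007,0.07],[0.018,0.007,0.07],[0.018,0.007,0.07]],"twist":[0,0,0,0,0,0,0,0,0,0,0,0]}';python3 go.py 656.6 101.6 30 94.7
python3 - <<'E'
from h import *
b=shot('scene');x=cv2.cvtColor(np.asarray(b['image']),cv2.COLOR_RGB2BGR)[120:270,240:390];cv2.imwrite('pics/iv.png',cv2.resize(x,(600,600),interpolation=3))
E
```

```text
[487.   95.7] [553.1  92.8] [555.7 102.5] [495.1  70.7] [533.7 121.9] dial [655.6 103.4]
time: 19.45
ee_pos: [657.6, 100.2, 122.2]
eef_rot: [-2.129, -2.31, 0.001]
ft_force: [0.3, -0.6, -0.0]
width: 1.002
finger_force: 0.0
t 19.45 p [657.6 100.2 122.2] hd 94.7 tilt 0.03 F [ 0.3 -0.6 -0. ] w 1.002 ff 0.0
[0.0015, -0.0009, 0.0922] twist -0.0
```

View pics/iv.png

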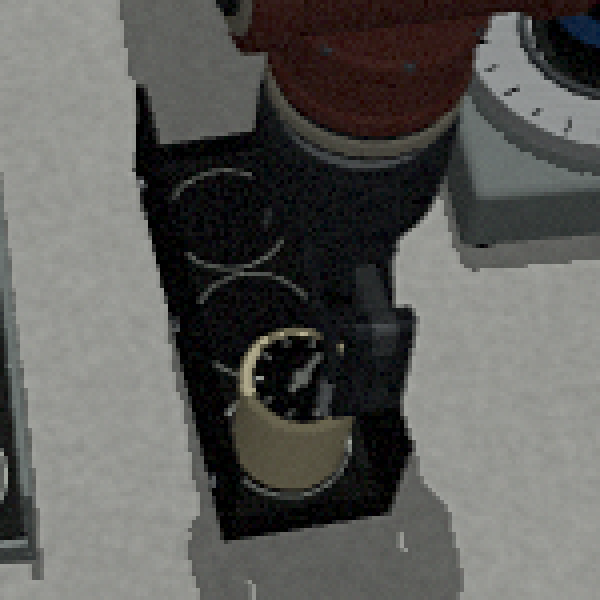

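```bash
python3 - <<'E'
from h import *
b=shot('scene')
for X in((706,105,135),(607,98,135),(706,105,185),(656,101,72)): print(X,((proj(b,X)-[240,120])*4).round())
E
```

```text
(706, 105, 135) [337. 409.]
(607, 98, 135) [284. 220.]
(706, 105, 185) [351. 354.]
(656, 101, 72) [294. 377.]
```

The front place looks right (circle centre about x=520). The rear finger is dark against the dark dial, so I'll go a little lower and brighten the picture.

```bash
python3 -m pendant '{"delta_pos":[[0.001,-0.001,0.008],[0.0015,-0.001,0.016],[0.0015,-0.001,0.024],[0.0015,-0.001,0.028],[0.0015,-0.001,0.028]],"twist":[0,0,0,0,0]}';python3 go.py 656.6 101.6 30 94.7
python3 - <<'E'
from h import *
b=shot('scene')
for X in((706,105,107),(607,98,107),(656,101,72)): print(X,((proj(b,X)-[270,140])*6).round())
x=cv2.cvtColor(np.asarray(b['image']),cv2.COLOR_RGB2BGR)[140:240,270:390];x=(255*(x/255.)**.4).astype(np.uint8);cv2.imwrite('pics/iv2.png',cv2.resize(x,(720,600),interpolation=3))
E
```

```text
time: 19.97
ee_pos: [655.2, 101.6, 92.2]
eef_rot: [-2.127, -2.308, 0.004]
ft_force: [-0.5, -0.3, -0.5]
width: 0.998
finger_force: 0.0
t 19.97 p [655.2 101.6  92.2] hd 94.7 tilt 0.20 F [-0.5 -0.3 -0.5] w 0.998 ff 0.0
[-0.0002, 0.0016, 0.0621] twist -0.0
(706, 105, 107) [314. 536.]
(607, 98, 107) [237. 258.]
(656, 101, 72) [262. 445.]
```

View pics/iv2.png

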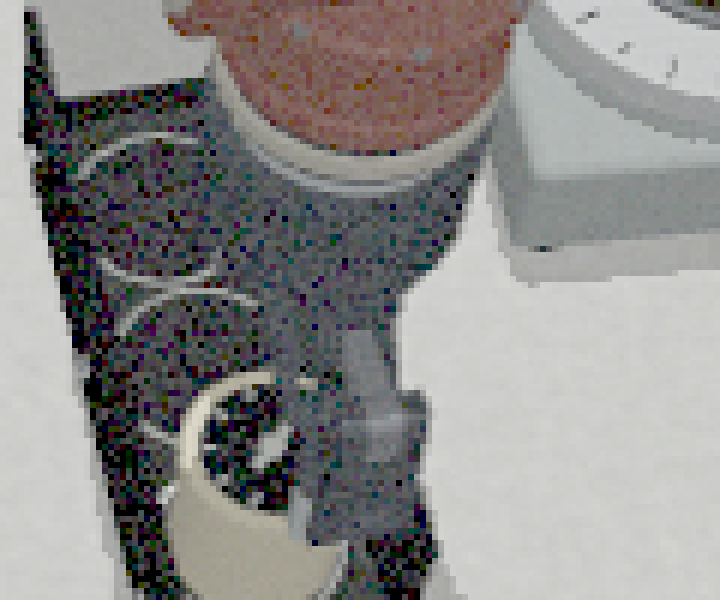

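The rear fingertip is at about (320,535), as projected. Continuing down.

```bash
python3 -m pendant '{"delta_pos":[[0,0.001,0.008],[0,0.001,0.018],[0,0.001,0.028],[0,0.001,0.038],[0,0.001,0.048],[0,0.001,0.055],[0,0.001,0.06],[0,0.001,0.06],[0,0.001,0.06]],"twist":[0,0,0,0,0,0,0,0,0]}';python3 go.py 656.6 101.6 30 94.7; python3 -m pendant '{"delta_pos":[[0,0,0],[0,0,0],[0,0,0],[0,0,0],[0,0,0],[0,0,0],[0,0,0],[0,0,0]],"twist":[0,0,0,0,0,0,0,0]}' -1 50; python3 go.py 656.6 101.6 200 94.7
```

```text
time: 20.77
ee_pos: [657.4, 101.7, 34.1]
eef_rot: [-2.129, -2.31, 0.001]
ft_force: [0.9, 0.1, 0.4]
width: 1.0
finger_force: 0.0
t 20.77 p [657.4 101.7  34.1] hd 94.7 tilt 0.03 F [0.9 0.1 0.4] w 1.000 ff 0.0
[-0.0001, -0.0008, 0.0041] twist -0.0
time: 21.43
ee_pos: [657.9, 101.8, 35.7]
eef_rot: [2.129, 2.31, 0.0]
ft_force: [-3.0, 0.5, 5.5]
width: 0.657
finger_force: 54.6
t 21.43 p [657.9 101.8  35.7] hd 94.7 tilt 0.03 F [-3.   0.5  5.5] w 0.657 ff 54.6
[-0.0001, -0.0012, -0.1643] twist -0.0
```

Ivory is gripped. The front place of the lane is free, so I'll park it there: straight along the lane, no crossing of other things.

```bash
python3 -m pendant '{"delta_pos":[[0,0,-0.004],[0,0,-0.015],[0,0,-0.03],[0,-0.01,-0.035],[0,-0.03,-0.035],[0,-0.055,-0.035],[0,-0.08,-0.035],[0,-0.105,-0.035],[0,-0.125,-0.035],[0,-0.136,-0.035],[0,-0.136,-0.035],[0,-0.136,-0.035]],"twist":[0,0,0,0,0,0,0,0,0,0,0,0]}'; python3 -m pendant '{"delta_pos":[[0,0,0.006],[0,0,0.013],[0,0,0.02],[0,0,0.026],[0,0,0.03],[0,0,0.032],[0,0,0.0335],[0,0,0.0335],[0,0,0.0335]],"twist":[0,0,0,0,0,0,0,0,0]}';python3 go.py 522.4 90.7 35 94.7
```

```text
time: 22.43
ee_pos: [522.3, 90.7, 70.4]
eef_rot: [2.128, 2.309, 0.002]
ft_force: [-0.5, 0.1, -4.7]
width: 0.657
finger_force: 54.8
time: 23.18
ee_pos: [522.5, 90.7, 36.2]
eef_rot: [2.128, 2.31, 0.001]
ft_force: [0.7, -0.6, -5.1]
width: 0.651
finger_force: 55.0
t 23.18 p [522.5  90.7  36.2] hd 94.7 tilt 0.07 F [ 0.7 -0.6 -5.1] w 0.651 ff 55.0
[-0.0, -0.0001, 0.0012] twist -0.0
```

```bash
python3 -m pendant '{"delta_pos":[[0,0,0.0005],[0,0,0.001],[0,0,0.001]],"twist":[0,0,0]}'; python3 -m pendant '{"delta_pos":[[0,0,0],[0,0,0],[0,0,0],[0,0,0],[0,0,0],[0,0,-0.01],[0,0,-0.03],[0,0,-0.06],[0,0,-0.095],[0,0,-0.13],[0,0,-0.155],[0,0,-0.165]],"twist":[0,0,0,0,0,0,0,0,0,0,0,0]}' 1;python3 -m pendant '{"delta_pos":[[0,0,0],[0,0,0]],"twist":[0,0]}';python3 go.py 472 292 200 94.7; python3 - <<'E'
from h import *
a=shot('scene','s3.png')
E
```

```text
time: 23.43
ee_pos: [522.5, 90.7, 35.7]
eef_rot: [2.129, 2.31, 0.001]
ft_force: [-0.8, -0.4, -1.3]
width: 0.652
finger_force: 55.1
time: 24.43
ee_pos: [524.4, 90.8, 206.2]
eef_rot: [2.125, 2.305, 0.01]
ft_force: [1.3, -0.2, 0.9]
width: 1.0
finger_force: 0.0
time: 24.6
ee_pos: [521.8, 90.7, 199.6]
eef_rot: [-2.129, -2.31, 0.0]
ft_force: [0.2, 0.9, -1.2]
width: 1.007
finger_force: 0.0
t 24.60 p [521.8  90.7 199.6] hd 94.7 tilt 0.01 F [ 0.2  0.9 -1.2] w 1.007 ff 0.0
[0.2047, -0.0332, -0.0004] twist -0.0
```

View pics/s3.png

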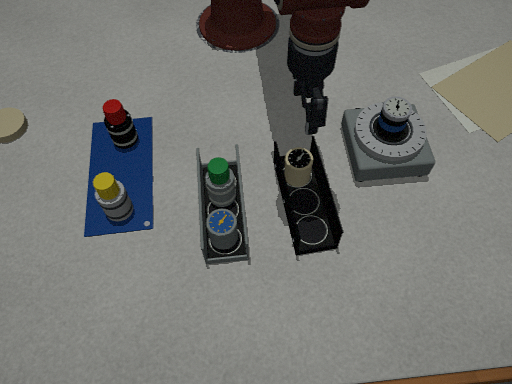

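Ivory stands upright on the front place (298,167). The back circle is visible at (313,230), the black indicator at (395,118), and both gyros are on the mat.

```bash
python3 - <<'E'
from h import *
b=shot('scene')
print('back circle',ray(b,312.5,230,6).round(1))
g=cv2.cvtColor(np.asarray(b['image']),cv2.COLOR_RGB2GRAY)
m=((g>135)).astype(np.uint8);m[:, :340]=0;m[:,432:]=0;m[:95]=0;m[165:]=0
n,l,s,ce=cv2.connectedComponentsWithStats(m)
i=1+np.argmax(s[1:,4]);cs,_=cv2.findContours((l==i).astype(np.uint8),0,1)
e=cv2.fitEllipse(cv2.convexHull(max(cs,key=cv2.contourArea)));print('platter?',s[i],e,ray(b,*e[0],82).round(1))
E
python3 -m pendant '{"delta_pos":[[0.01,-0.002,0],[0.03,-0.005,0],[0.055,-0.009,0],[0.08,-0.013,0],[0.105,-0.017,0],[0.13,-0.021,0],[0.155,-0.025,0],[0.18,-0.029,0],[0.196,-0.032,0],[0.204,-0.033,0],[0.204,-0.033,0],[0.204,-0.033,0]],"twist":[0,0,0,0,0,0,0,0,0,0,0,0]}';python3 go.py 472.5 291.5 110 94.7
```

```text
back circle [657.6 105.    6. ]
platter? [340  95  51  25 354] ((313.6427307128906, 114.41255187988281), (24.523353576660156, 161.99607849121094), 73.91120147705078) [419.1 139.8  82. ]
time: 25.7
ee_pos: [471.9, 291.2, 198.9]
eef_rot: [-2.128, -2.311, 0.003]
ft_force: [0.5, 0.1, -0.5]
width: 1.001
finger_force: 0.0
t 25.70 p [471.9 291.2 198.9] hd 94.7 tilt 0.12 F [ 0.5  0.1 -0.5] w 1.001 ff 0.0
[0.0004, 0.0007, 0.0889] twist 0.0
```

```bash
python3 -m pendant '{"delta_pos":[[0,0,0.01],[0,0,0.025],[0,0,0.04],[0,0,0.055],[0,0,0.068],[0,0,0.078],[0,0,0.085],[0,0,0.087],[0,0,0.087],[0,0,0.087]],"twist":[0,0,0,0,0,0,0,0,0,0]}';python3 go.py 472.5 291.5 112 94.7;  python3 -m pendant '{"delta_pos":[[0,0,0],[0,0,0],[0,0,0],[0,0,0],[0,0,0],[0,0,0],[0,0,0],[0,0,0]],"twist":[0,0,0,0,0,0,0,0]}' -1 50;  python3 go.py 657 102 200 94.7
python3 - <<'E'
from h import *
b=shot('scene');x=cv2.cvtColor(np.asarray(b['image']),cv2.COLOR_RGB2BGR)[60:190,330:450];cv2.imwrite('pics/bl.png',cv2.resize(x,None,fx=4.5,fy=4.5,interpolation=3))
E
```

```text
time: 26.53
ee_pos: [473.0, 291.5, 113.7]
eef_rot: [2.129, 2.31, 0.002]
ft_force: [0.6, -0.3, 0.1]
width: 0.999
finger_force: 0.0
t 26.53 p [473.  291.5 113.7] hd 94.7 tilt 0.06 F [ 0.6 -0.3  0.1] w 0.999 ff 0.0
[0.0001, -0.0005, 0.0017] twist -0.0
time: 27.2
ee_pos: [472.9, 291.7, 114.3]
eef_rot: [2.129, 2.31, 0.002]
ft_force: [-2.4, 0.2, 5.7]
width: 0.653
finger_force: 54.6
t 27.20 p [472.9 291.7 114.3] hd 94.7 tilt 0.08 F [-2.4  0.2  5.7] w 0.653 ff 54.6
[-0.204, 0.1681, -0.0857] twist -0.0
```

View pics/bl.png

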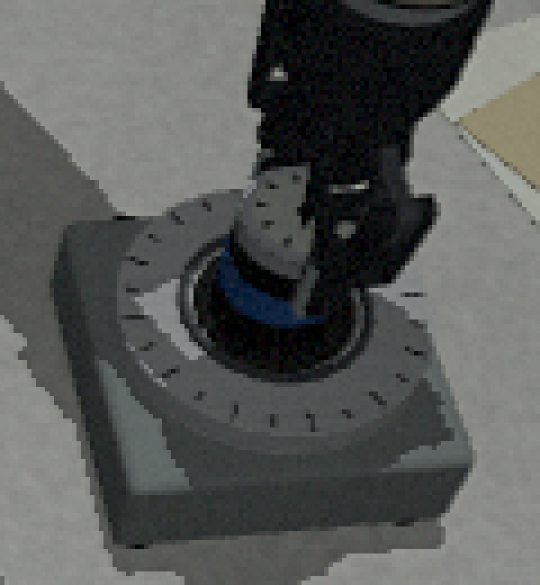

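Black indicator is held squarely; the ring in the crop runs 178–375 in columns and about 238–380 in rows.

```bash
python3 - <<'E'
from h import *
b=shot('scene');f=lambda x,y,z:ray(b,x/4.5+330-.4,y/4.5+60-.4,z).round(1)[:2]
print('ring L,R,bottom',f(178,295,86),f(375,315,86),f(280,381,86),'platter L,R,bot',f(118,290,82),f(433,340,82),f(290,437,82))
E
python3 -m pendant '{"delta_pos":[[0,0,-0.004],[0,0,-0.012],[0,0,-0.025],[0,0,-0.042],[0,0,-0.055],[-0.01,0.008,-0.06],[-0.03,0.025,-0.06],[-0.055,0.045,-0.06],[-0.08,0.066,-0.06],[-0.105,0.087,-0.06],[-0.13,0.107,-0.06],[-0.155,0.128,-0.06]],"twist":[0,0,0,0,0,0,0,0,0,0,0,0]}'; python3 -m pendant '{"delta_pos":[[-0.02,0.016,0],[-0.037,0.03,0],[-0.046,0.037,0],[-0.049,0.04,0],[-0.049,0.04,0],[-0.049,0.04,0]],"twist":[0,0,0,0,0,0]}';python3 go.py 657 102 60 94.7
```

```text
ring L,R,bottom [464.4 250.9] [486.1 339.7] [518.9 285.8] platter L,R,bot [455.3 224.9] [500.4 364.5] [547.5 284. ]
time: 28.3
ee_pos: [613.7, 145.2, 173.0]
eef_rot: [2.129, 2.31, -0.001]
ft_force: [0.7, 1.0, -5.1]
width: 0.653
finger_force: 54.2
time: 28.8
ee_pos: [655.9, 102.3, 172.7]
eef_rot: [-2.128, -2.31, 0.001]
ft_force: [-0.1, 0.2, -5.1]
width: 0.653
finger_force: 54.3
t 28.80 p [655.9 102.3 172.7] hd 94.7 tilt 0.07 F [-0.1  0.2 -5.1] w 0.653 ff 54.3
[-0.0005, 0.0012, 0.1127] twist -0.0
```

```bash
python3 -m pendant '{"delta_pos":[[0,0.001,0.01],[0,0.001,0.025],[0,0.001,0.045],[0,0.001,0.065],[0,0.001,0.083],[0,0.001,0.1],[0,0.001,0.113],[0,0.001,0.122],[0,0.001,0.127],[0,0.001,0.129],[0,0.001,0.129],[0,0.001,0.129]],"twist":[0,0,0,0,0,0,0,0,0,0,0,0]}';python3 go.py 657 102 38.5 94.7
```

```text
time: 29.8
ee_pos: [658.4, 101.8, 45.1]
eef_rot: [2.128, 2.309, 0.002]
ft_force: [-0.5, -0.2, -4.3]
width: 0.654
finger_force: 54.3
t 29.80 p [658.4 101.8  45.1] hd 94.7 tilt 0.11 F [-0.5 -0.2 -4.3] w 0.654 ff 54.3
[0.0003, -0.0014, 0.0066] twist -0.0
```

```bash
python3 -m pendant '{"delta_pos":[[0,-0.001,0.002],[0,-0.001,0.004],[0,-0.001,0.0055],[0,-0.001,0.006],[0,-0.001,0.0065],[0,-0.001,0.0065]],"twist":[0,0,0,0,0,0]}';python3 go.py 657 102 38.3 94.7
```

```text
time: 30.3
ee_pos: [656.6, 101.6, 38.3]
eef_rot: [2.129, 2.31, -0.0]
ft_force: [-4.0, -0.6, 2.2]
width: 0.652
finger_force: 54.4
t 30.30 p [656.6 101.6  38.3] hd 94.7 tilt 0.01 F [-4.  -0.6  2.2] w 0.652 ff 54.4
[0.0004, 0.0004, -0.0] twist -0.0
```

```bash
python3 -m pendant '{"delta_pos":[[0,0,0],[0,0,0],[0,0,0],[0,0,0],[0,0,0],[0,0,-0.01],[0,0,-0.03],[0,0,-0.06],[0,0,-0.085],[0,0,-0.095],[0,0,-0.1],[0,0,-0.1]],"twist":[0,0,0,0,0,0,0,0,0,0,0,0]}' 1;python3 -m pendant '{"delta_pos":[[0,-0.01,0],[0,-0.03,0],[0,-0.055,0],[0,-0.08,0],[0,-0.105,0],[0,-0.125,0],[0,-0.134,0],[0,-0.135,0],[0,-0.135,0],[0,-0.135,0]],"twist":[0,0,0,0,0,0,0,0,0,0]}';python3 go.py 522.5 90.7 36 94.7
```

```text
time: 31.3
ee_pos: [657.2, 101.7, 138.9]
eef_rot: [2.128, 2.309, 0.003]
ft_force: [0.1, 0.8, -0.3]
width: 1.0
finger_force: 0.0
time: 32.13
ee_pos: [522.7, 90.6, 137.3]
eef_rot: [2.129, 2.31, 0.0]
ft_force: [0.4, 0.4, 0.8]
width: 1.004
finger_force: 0.0
t 32.13 p [522.7  90.6 137.3] hd 94.7 tilt 0.01 F [0.4 0.4 0.8] w 1.004 ff 0.0
[0.0001, -0.0002, 0.1013] twist -0.0
```

```bash
python3 -m pendant '{"delta_pos":[[0,0,0.01],[0,0,0.025],[0,0,0.04],[0,0,0.056],[0,0,0.072],[0,0,0.085],[0,0,0.094],[0,0,0.1],[0,0,0.101],[0,0,0.101],[0,0,0.101]],"twist":[0,0,0,0,0,0,0,0,0,0,0]}';  python3 -m pendant '{"delta_pos":[[0,0,0],[0,0,0],[0,0,0],[0,0,0],[0,0,0],[0,0,0],[0,0,0],[0,0,0]],"twist":[0,0,0,0,0,0,0,0]}' -1 50;  python3 go.py 472.5 293 36 94.7
```

```text
time: 33.05
ee_pos: [522.8, 90.7, 37.3]
eef_rot: [2.128, 2.309, 0.002]
ft_force: [0.3, -0.4, -0.2]
width: 1.001
finger_force: 0.0
time: 33.72
ee_pos: [522.9, 90.7, 37.7]
eef_rot: [2.128, 2.309, 0.002]
ft_force: [-1.0, -0.8, 6.0]
width: 0.653
finger_force: 54.5
t 33.72 p [522.9  90.7  37.7] hd 94.7 tilt 0.11 F [-1.  -0.8  6. ] w 0.653 ff 54.5
[0.2057, -0.0338, 0.0016] twist -0.0
```

```bash
python3 -m pendant '{"delta_pos":[[0,0,-0.004],[0,0,-0.015],[0,0,-0.03],[0,0,-0.05],[0,0,-0.07],[0,0,-0.09],[0,0,-0.108],[0,0,-0.12],[0,0,-0.125],[0,0,-0.125]],"twist":[0,0,0,0,0,0,0,0,0,0]}';python3 -m pendant '{"delta_pos":[[0.01,-0.002,0],[0.03,-0.005,0],[0.055,-0.009,0],[0.08,-0.013,0],[0.105,-0.017,0],[0.13,-0.021,0],[0.155,-0.025,0],[0.18,-0.029,0],[0.196,-0.032,0],[0.2057,-0.0338,0],[0.2057,-0.0338,0],[0.2057,-0.0338,0]],"twist":[0,0,0,0,0,0,0,0,0,0,0,0]}';python3 go.py 472.5 293 114 94.7
```

```text
time: 34.55
ee_pos: [522.3, 90.7, 162.5]
eef_rot: [2.128, 2.309, 0.002]
ft_force: [0.5, 0.7, -5.4]
width: 0.654
finger_force: 54.3
time: 35.55
ee_pos: [470.7, 292.8, 160.2]
eef_rot: [-2.128, -2.311, 0.004]
ft_force: [0.8, -0.7, -5.4]
width: 0.653
finger_force: 54.3
t 35.55 p [470.7 292.8 160.2] hd 94.7 tilt 0.14 F [ 0.8 -0.7 -5.4] w 0.653 ff 54.3
[0.0001, 0.0019, 0.0462] twist 0.0
```

```bash
python3 -m pendant '{"delta_pos":[[0,0.001,0.006],[0,0.001,0.014],[0,0.001,0.023],[0,0.001,0.031],[0,0.001,0.037],[0,0.001,0.041],[0,0.001,0.043],[0,0.001,0.043],[0,0.001,0.043]],"twist":[0,0,0,0,0,0,0,0,0]}';python3 go.py 472.5 293 113.7 94.7
```

```text
time: 36.3
ee_pos: [472.7, 293.1, 118.7]
eef_rot: [2.129, 2.31, 0.001]
ft_force: [-0.2, -0.8, -4.8]
width: 0.649
finger_force: 54.3
t 36.30 p [472.7 293.1 118.7] hd 94.7 tilt 0.02 F [-0.2 -0.8 -4.8] w 0.649 ff 54.3
[-0.0001, -0.0002, 0.005] twist -0.0
```

```bash
python3 -m pendant '{"delta_pos":[[0,0,0.0015],[0,0,0.003],[0,0,0.004],[0,0,0.0045],[0,0,0.005],[0,0,0.005]],"twist":[0,0,0,0,0,0]}';python3 go.py 472.5 293 113.7 94.7
```

```text
time: 36.8
ee_pos: [472.6, 293.1, 113.8]
eef_rot: [-2.129, -2.31, -0.0]
ft_force: [0.5, -0.2, -3.7]
width: 0.653
finger_force: 54.6
t 36.80 p [472.6 293.1 113.8] hd 94.7 tilt 0.00 F [ 0.5 -0.2 -3.7] w 0.653 ff 54.6
[-0.0001, -0.0001, 0.0001] twist -0.0
```

```bash
python3 -m pendant '{"delta_pos":[[0,0,0.0006],[0,0,0.0006],[0,0,0.0006],[0,0,0.0006],[0,0,0.0006],[0,0,-0.01],[0,0,-0.03],[0,0,-0.055],[0,0,-0.075],[0,0,-0.085],[0,0,-0.085],[0,0,-0.085]],"twist":[0,0,0,0,0,0,0,0,0,0,0,0]}' 1;python3 go.py 565.3 -291.6 190 4.7 ; python3 -m pendant '{"delta_pos":[[-0.01,0.002,0],[-0.03,0.005,0],[-0.055,0.009,0],[-0.09,0.015,0],[-0.125,0.02,0],[-0.16,0.025,0],[-0.195,0.03,0],[-0.23,0.037,0],[-0.265,0.042,0],[-0.3,0.047,0],[-0.33,0.052,0],[-0.35,0.055,0]],"twist":[4,11,18,25,32,39,46,53,60,67,74,81]}'; python3 go.py 565.3 -291.6 190 4.7; python3 - <<'E'
from h import *
for n in('top','scene'): shot(n,'sw_'+n+'.png')
E
```

```text
time: 37.8
ee_pos: [472.7, 293.1, 199.0]
eef_rot: [2.129, 2.31, 0.002]
ft_force: [0.0, -0.2, -0.6]
width: 1.002
finger_force: 0.0
t 37.80 p [472.7 293.1 199. ] hd 94.7 tilt 0.07 F [ 0.  -0.2 -0.6] w 1.002 ff 0.0
[-0.5903, 0.0446, 0.0088] twist 90.0
time: 38.8
ee_pos: [555.0, -53.9, 196.1]
eef_rot: [-3.12, -0.361, 0.006]
ft_force: [0.7, -0.2, -0.2]
width: 1.001
finger_force: 0.0
t 38.80 p [555.  -53.9 196.1] hd 13.2 tilt 0.21 F [ 0.7 -0.2 -0.2] w 1.001 ff 0.0
[-0.0443, 0.2338, 0.006] twist 8.5
```

View pics/sw_scene.png

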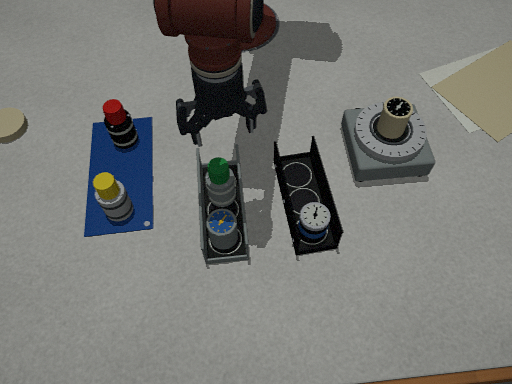

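Swapped: ivory stands in the ring (dial at 399,107), black on the back place (dial at 315,216), both upright. Now the gyros.

```bash
python3 - <<'E'
from h import *
b=shot('scene');print(ray(b,399,107,148).round(1),ray(b,315.5,216,72).round(1))
E
python3 -m pendant '{"delta_pos":[[-0.004,0.02,0],[-0.01,0.05,0],[-0.017,0.085,0],[-0.023,0.12,0],[-0.03,0.155,0],[-0.036,0.19,0],[-0.041,0.215,0],[-0.0443,0.23,0],[-0.0443,0.2338,0],[-0.0443,0.2338,0],[-0.0443,0.2338,0]],"twist":[3,6,8.5,8.5,8.5,8.5,8.5,8.5,8.5,8.5,8.5]}'; python3 go.py 565.3 -291.6 82.7 4.7
```

```text
[473.8 296.5 148. ] [660.1 104.   72. ]
time: 39.87
ee_pos: [568.2, -287.2, 198.0]
eef_rot: [-3.137, -0.145, 0.001]
ft_force: [0.6, 0.2, -0.0]
width: 0.999
finger_force: 0.0
t 39.87 p [ 568.2 -287.2  198. ] hd 5.3 tilt 0.09 F [ 0.6  0.2 -0. ] w 0.999 ff 0.0
[-0.0032, 0.0043, 0.1153] twist 0.6
```

```bash
python3 -m pendant '{"delta_pos":[[-0.002,0.002,0.005],[-0.0032,0.004,0.015],[-0.0032,0.0043,0.03],[-0.0032,0.0043,0.047],[-0.0032,0.0043,0.065],[-0.0032,0.0043,0.082],[-0.0032,0.0043,0.097],[-0.0032,0.0043,0.108],[-0.0032,0.0043,0.113],[-0.0032,0.0043,0.114],[-0.0032,0.0043,0.114],[-0.0032,0.0043,0.114]],"twist":[0.3,0.6,0.6,0.6,0.6,0.6,0.6,0.6,0.6,0.6,0.6,0.6]}'; python3 go.py 565.3 -291.6 82.7 4.7
```

```text
time: 40.87
ee_pos: [566.0, -294.0, 85.7]
eef_rot: [3.138, 0.125, 0.002]
ft_force: [0.9, 0.2, 1.1]
width: 1.001
finger_force: 0.0
t 40.87 p [ 566.  -294.    85.7] hd 4.6 tilt 0.11 F [0.9 0.2 1.1] w 1.001 ff 0.0
[-0.0005, -0.0024, 0.0029] twist -0.1
```

```bash
python3 -m pendant '{"delta_pos":[[-0.0005,-0.0024,0.001],[-0.0005,-0.0024,0.002],[-0.0005,-0.0024,0.002]],"twist":[0,0,0]}'; python3 go.py 565.3 -291.6 82.7 4.7; python3 -m pendant '{"delta_pos":[[0,0,0],[0,0,0],[0,0,0],[0,0,0],[0,0,0],[0,0,0],[0,0,0],[0,0,0],[0,0,0],[0,0,0]],"twist":[0,0,0,0,0,0,0,0,0,0]}' -1 50; python3 go.py 588 96.3 86 4.7
```

```text
time: 41.12
ee_pos: [564.8, -291.2, 83.0]
eef_rot: [3.139, 0.126, 0.001]
ft_force: [0.5, -0.3, -0.2]
width: 1.003
finger_force: 0.0
t 41.12 p [ 564.8 -291.2   83. ] hd 4.6 tilt 0.05 F [ 0.5 -0.3 -0.2] w 1.003 ff 0.0
[0.0004, 0.0004, 0.0003] twist -0.1
time: 41.95
ee_pos: [564.8, -291.6, 82.8]
eef_rot: [3.138, 0.125, 0.001]
ft_force: [-0.5, -2.9, 1.2]
width: 0.455
finger_force: 50.7
t 41.95 p [ 564.8 -291.6   82.8] hd 4.6 tilt 0.06 F [-0.5 -2.9  1.2] w 0.455 ff 50.7
[0.054, -0.3848, -0.0035] twist -0.1
```

```bash
python3 -m pendant '{"delta_pos":[[0,0,-0.004],[0,0,-0.015],[0,0,-0.03],[0,0,-0.05],[0,0,-0.07],[0,0,-0.09],[0,0,-0.11],[0,0,-0.127],[0,0,-0.142],[0,0,-0.15],[0,0,-0.15],[0,0,-0.15]],"twist":[0,0,0,0,0,0,0,0,0,0,0,0]}'; python3 -m pendant '{"delta_pos":[[0.001,-0.01,0],[0.004,-0.03,0],[0.009,-0.06,0],[0.014,-0.095,0],[0.018,-0.13,0],[0.023,-0.165,0],[0.028,-0.2,0],[0.033,-0.235,0],[0.038,-0.27,0],[0.043,-0.305,0],[0.048,-0.337,0],[0.052,-0.365,0]],"twist":[0,0,0,0,0,0,0,0,0,0,0,0]}'; python3 -m pendant '{"delta_pos":[[0.001,-0.012,0],[0.002,-0.019,0],[0.002,-0.02,0],[0.002,-0.02,0],[0.002,-0.02,0]],"twist":[0,0,0,0,0]}'; python3 go.py 588 96.3 86 4.7
```

```text
time: 42.95
ee_pos: [564.6, -291.1, 232.6]
eef_rot: [-3.139, -0.125, -0.0]
ft_force: [-0.1, 0.9, -5.2]
width: 0.453
finger_force: 50.8
time: 43.95
ee_pos: [585.9, 79.7, 230.5]
eef_rot: [-3.138, -0.127, 0.005]
ft_force: [0.8, 0.1, -5.3]
width: 0.453
finger_force: 51.3
time: 44.37
ee_pos: [587.6, 95.7, 232.1]
eef_rot: [3.139, 0.123, -0.001]
ft_force: [0.1, -0.4, -5.1]
width: 0.453
finger_force: 51.5
t 44.37 p [587.6  95.7 232.1] hd 4.5 tilt 0.06 F [ 0.1 -0.4 -5.1] w 0.453 ff 51.5
[0.0006, -0.0006, 0.1461] twist -0.2
```

```bash
python3 -m pendant '{"delta_pos":[[0,0,0.01],[0,0,0.025],[0,0,0.045],[0,0,0.065],[0,0,0.085],[0,0,0.105],[0,0,0.12],[0,0,0.131],[0,0,0.137],[0,0,0.139],[0,0,0.139],[0,0,0.139]],"twist":[0,0,0,0,0,0,0,0,0,0,0,0]}';python3 -m pendant '{"delta_pos":[[0,0,0],[0,0,0]],"twist":[0,0]}'; python3 go.py 588 96.3 86 4.7
```

```text
time: 45.37
ee_pos: [588.6, 96.8, 94.6]
eef_rot: [3.139, 0.125, 0.003]
ft_force: [0.3, 0.4, -3.7]
width: 0.451
finger_force: 51.5
time: 45.53
ee_pos: [588.6, 96.9, 94.8]
eef_rot: [-3.139, -0.125, -0.003]
ft_force: [0.8, -0.8, -4.4]
width: 0.456
finger_force: 51.5
t 45.53 p [588.6  96.9  94.8] hd 4.6 tilt 0.13 F [ 0.8 -0.8 -4.4] w 0.456 ff 51.5
[-0.0007, 0.0006, 0.0088] twist -0.1
```

```bash
python3 -m pendant '{"delta_pos":[[0,0,0.002],[0,0,0.004],[0,0,0.006],[0,0,0.0075],[0,0,0.0083],[0,0,0.0088],[0,0,0.0088]],"twist":[0,0,0,0,0,0,0]}'; python3 go.py 588 96.3 85.8 4.7
```

```text
time: 46.12
ee_pos: [588.1, 96.9, 85.8]
eef_rot: [-3.139, -0.125, -0.001]
ft_force: [-3.4, -0.9, 3.1]
width: 0.452
finger_force: 52.2
t 46.12 p [588.1  96.9  85.8] hd 4.6 tilt 0.03 F [-3.4 -0.9  3.1] w 0.452 ff 52.2
[-0.0001, 0.0006, -0.0] twist -0.1
```

Down. Release and go for the red one.

```bash
python3 -m pendant '{"delta_pos":[[0,0,0],[0,0,0],[0,0,0],[0,0,0],[0,0,0],[0,0,0],[0,0,-0.01],[0,0,-0.03],[0,0,-0.06],[0,0,-0.09],[0,0,-0.1],[0,0,-0.1]],"twist":[0,0,0,0,0,0,0,0,0,0,0,0]}' 1;python3 -m pendant '{"delta_pos":[[0,0,0],[0,0,0]],"twist":[0,0]}'; python3 go.py 378.7 -288.9 186 4.7
```

```text
time: 47.12
ee_pos: [590.3, 97.0, 189.9]
eef_rot: [3.139, 0.125, 0.014]
ft_force: [-0.0, -0.1, 0.3]
width: 1.003
finger_force: 0.0
time: 47.28
ee_pos: [586.7, 96.8, 182.7]
eef_rot: [-3.139, -0.125, 0.005]
ft_force: [-0.1, 0.3, -0.8]
width: 1.006
finger_force: 0.0
t 47.28 p [586.7  96.8 182.7] hd 4.6 tilt 0.18 F [-0.1  0.3 -0.8] w 1.006 ff 0.0
[-0.2381, 0.3679, -0.0026] twist -0.1
```

```bash
python3 -m pendant '{"delta_pos":[[-0.005,0.01,0],[-0.02,0.03,0],[-0.04,0.06,0],[-0.06,0.093,0],[-0.082,0.127,0],[-0.104,0.161,0],[-0.126,0.195,0],[-0.148,0.229,0],[-0.17,0.263,0],[-0.19,0.295,0],[-0.21,0.325,0],[-0.225,0.348,0]],"twist":[0,0,0,0,0,0,0,0,0,0,0,0]}';  python3 -m pendant '{"delta_pos":[[-0.008,0.01,0],[-0.013,0.018,0],[-0.013,0.02,0],[-0.013,0.02,0],[-0.013,0.02,0],[-0.013,0.02,0]],"twist":[0,0,0,0,0,0]}'; python3 go.py 378.7 -288.9 81.5 4.7
```

```text
time: 48.28
ee_pos: [388.3, -269.6, 182.9]
eef_rot: [-3.138, -0.122, 0.004]
ft_force: [0.9, 0.2, -0.1]
width: 1.0
finger_force: 0.0
time: 48.78
ee_pos: [380.2, -288.1, 184.4]
eef_rot: [-3.138, -0.128, 0.0]
ft_force: [0.4, -0.0, -0.6]
width: 0.997
finger_force: 0.0
t 48.78 p [ 380.2 -288.1  184.4] hd 4.7 tilt 0.04 F [ 0.4 -0.  -0.6] w 0.997 ff 0.0
[-0.0015, 0.0008, 0.1029] twist -0.0
```

```bash
python3 -m pendant '{"delta_pos":[[-0.001,0.001,0.01],[-0.0015,0.001,0.025],[-0.0015,0.001,0.042],[-0.0015,0.001,0.06],[-0.0015,0.001,0.077],[-0.0015,0.001,0.09],[-0.0015,0.001,0.098],[-0.0015,0.001,0.101],[-0.0015,0.001,0.102],[-0.0015,0.001,0.102],[-0.0015,0.001,0.102]],"twist":[0,0,0,0,0,0,0,0,0,0,0]}'; python3 go.py 378.7 -288.9 81.5 4.7
```

```text
time: 49.7
ee_pos: [379.0, -290.5, 83.7]
eef_rot: [3.138, 0.126, 0.002]
ft_force: [-0.2, -0.8, -0.3]
width: 0.999
finger_force: 0.0
t 49.70 p [ 379.  -290.5   83.7] hd 4.6 tilt 0.10 F [-0.2 -0.8 -0.3] w 0.999 ff 0.0
[-0.0002, -0.0016, 0.0021] twist -0.1
```

```bash
python3 -m pendant '{"delta_pos":[[0,-0.0015,0.0005],[0,-0.0015,0.001],[0,-0.0015,0.001]],"twist":[0,0,0]}'; python3 -m pendant '{"delta_pos":[[0,0,0],[0,0,0],[0,0,0],[0,0,0],[0,0,0],[0,0,0],[0,0,0],[0,0,0],[0,0,0],[0,0,0]],"twist":[0,0,0,0,0,0,0,0,0,0]}' -1 50; python3 go.py 521.8 90.1 86 4.7; python3 -m pendant '{"delta_pos":[[0,0,-0.004],[0,0,-0.015],[0,0,-0.03],[0,0,-0.05],[0,0,-0.07],[0,0,-0.09],[0,0,-0.11],[0,0,-0.127],[0,0,-0.142],[0,0,-0.15],[0,0,-0.15],[0,0,-0.15]],"twist":[0,0,0,0,0,0,0,0,0,0,0,0]}'; python3 go.py 521.8 90.1 236 4.7
```

```text
time: 49.95
ee_pos: [378.5, -288.7, 82.1]
eef_rot: [3.138, 0.125, 0.001]
ft_force: [0.1, 0.7, -0.1]
width: 1.002
finger_force: 0.0
time: 50.78
ee_pos: [378.4, -288.8, 81.9]
eef_rot: [3.139, 0.125, 0.0]
ft_force: [0.3, -0.8, 2.7]
width: 0.456
finger_force: 50.7
t 50.78 p [ 378.4 -288.8   81.9] hd 4.6 tilt 0.03 F [ 0.3 -0.8  2.7] w 0.456 ff 50.7
[0.1731, -0.3662, -0.0042] twist -0.1
time: 51.78
ee_pos: [378.1, -288.2, 231.2]
eef_rot: [-3.138, -0.125, 0.001]
ft_force: [0.7, -0.5, -4.5]
width: 0.454
finger_force: 51.1
t 51.78 p [ 378.1 -288.2  231.2] hd 4.6 tilt 0.04 F [ 0.7 -0.5 -4.5] w 0.454 ff 51.1
[0.1734, -0.3656, -0.0046] twist -0.1
```

```bash
python3 -m pendant '{"delta_pos":[[0.005,-0.01,0],[0.014,-0.03,0],[0.028,-0.06,0],[0.044,-0.093,0],[0.06,-0.127,0],[0.076,-0.161,0],[0.092,-0.195,0],[0.108,-0.229,0],[0.124,-0.263,0],[0.14,-0.295,0],[0.153,-0.322,0],[0.164,-0.346,0]],"twist":[0,0,0,0,0,0,0,0,0,0,0,0]}';  python3 -m pendant '{"delta_pos":[[0.006,-0.012,0],[0.009,-0.019,0],[0.009,-0.02,0],[0.009,-0.02,0],[0.009,-0.02,0],[0.009,-0.02,0]],"twist":[0,0,0,0,0,0]}'; python3 go.py 521.8 90.1 85 4.7
```

```text
time: 52.78
ee_pos: [513.4, 72.4, 229.7]
eef_rot: [-3.138, -0.128, 0.005]
ft_force: [0.3, 0.1, -5.5]
width: 0.456
finger_force: 51.7
time: 53.28
ee_pos: [521.3, 89.0, 231.6]
eef_rot: [3.139, 0.123, -0.0]
ft_force: [-0.3, 1.2, -4.4]
width: 0.454
finger_force: 51.8
t 53.28 p [521.3  89.  231.6] hd 4.5 tilt 0.03 F [-0.3  1.2 -4.4] w 0.454 ff 51.8
[0.0006, -0.0012, 0.1466] twist -0.2
```

```bash
python3 -m pendant '{"delta_pos":[[0,0,0.01],[0,0,0.025],[0,0,0.045],[0,0,0.065],[0,0,0.085],[0,0,0.105],[0,0,0.12],[0,0,0.131],[0,0,0.137],[0,0,0.139],[0,0,0.139],[0,0,0.139]],"twist":[0,0,0,0,0,0,0,0,0,0,0,0]}';python3 -m pendant '{"delta_pos":[[0,0,0],[0,0,0]],"twist":[0,0]}'; python3 go.py 521.8 90.1 85 4.7
```

```text
time: 54.28
ee_pos: [522.4, 90.0, 93.8]
eef_rot: [3.139, 0.125, 0.003]
ft_force: [-0.4, 0.7, -4.6]
width: 0.454
finger_force: 51.8
time: 54.45
ee_pos: [522.4, 90.1, 93.9]
eef_rot: [3.139, 0.125, 0.003]
ft_force: [0.6, -0.2, -4.4]
width: 0.456
finger_force: 51.8
t 54.45 p [522.4  90.1  93.9] hd 4.6 tilt 0.13 F [ 0.6 -0.2 -4.4] w 0.456 ff 51.8
[-0.0006, -0.0, 0.0089] twist -0.1
```

```bash
python3 -m pendant '{"delta_pos":[[0,0,0.002],[0,0,0.004],[0,0,0.006],[0,0,0.0075],[0,0,0.0085],[0,0,0.009],[0,0,0.009]],"twist":[0,0,0,0,0,0,0]}'; python3 go.py 521.8 90.1 84.9 4.7
```

```text
time: 55.03
ee_pos: [522.0, 90.1, 85.0]
eef_rot: [3.139, 0.126, 0.0]
ft_force: [-3.9, -0.3, 5.2]
width: 0.453
finger_force: 52.7
t 55.03 p [522.   90.1  85. ] hd 4.6 tilt 0.01 F [-3.9 -0.3  5.2] w 0.453 ff 52.7
[-0.0002, -0.0, 0.0001] twist -0.1
```

Release, rise, back off toward −y, and check.

```bash
python3 -m pendant '{"delta_pos":[[0,0,0],[0,0,0],[0,0,0],[0,0,0],[0,0,0],[0,0,0],[0,0,-0.01],[0,0,-0.03],[0,0,-0.06],[0,0,-0.09],[0,0,-0.12],[0,0,-0.13]],"twist":[0,0,0,0,0,0,0,0,0,0,0,0]}' 1; python3 -m pendant '{"delta_pos":[[-0.005,0.02,0],[-0.01,0.05,0],[-0.02,0.085,0],[-0.03,0.12,0],[-0.04,0.155,0],[-0.05,0.19,0],[-0.06,0.225,0],[-0.07,0.26,0],[-0.075,0.29,0],[-0.08,0.31,0],[-0.08,0.32,0],[-0.08,0.32,0]],"twist":[0,0,0,0,0,0,0,0,0,0,0,0]}';python3 -m pendant '{"delta_pos":[[0,0,0],[0,0,0],[0,0,0]],"twist":[0,0,0]}'; python3 - <<'E'
from meas import *
a=shot('top','e_top.png');b=shot('scene','e_sc.png')
for col in('red','yellow','green'):
    for n,c in(('top',a),('sc',b)):
        for s in blob(c,col): print(col,n,s[0],s[1],ray(c,*s[1],105).round(1))
E
```

```text
time: 56.03
ee_pos: [524.1, 90.2, 220.3]
eef_rot: [3.139, 0.125, 0.015]
ft_force: [0.5, 0.6, 0.5]
width: 0.999
finger_force: 0.0
time: 57.03
ee_pos: [467.1, -236.7, 213.5]
eef_rot: [-3.139, -0.121, 0.0]
ft_force: [-0.8, 0.6, -0.8]
width: 1.001
finger_force: 0.0
time: 57.28
ee_pos: [467.6, -234.0, 213.6]
eef_rot: [-3.139, -0.128, 0.0]
ft_force: [-0.2, -0.2, -0.9]
width: 1.0
finger_force: 0.0
red top 349 [208.2 200.6] [522.9  90.8 105. ]
red sc 234 [299.9 144.1] [512.2  93.9 105. ]
yellow top 338 [206.1 166.1] [590.6  96.9 105. ]
yellow sc 294 [308.2 172.1] [580.7  99.8 105. ]
green top 346 [294.7 184.3] [556.8 -76.  105. ]
green sc 357 [217.5 168.6] [553.8 -74.5 105. ]
```

View pics/e_top.png

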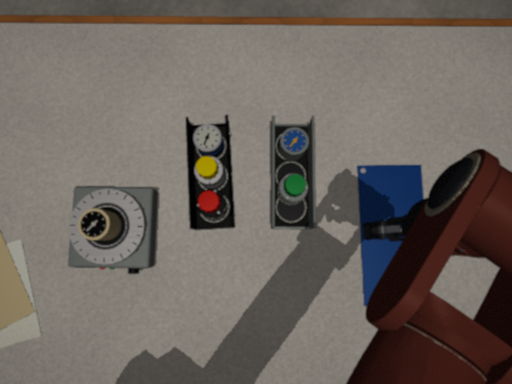

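The top view shows ivory in the ring (95,224), black on the back place (208,138), and red and yellow within about 1 mm of their start. Everything is upright and the robot is clear.

```bash
python3 -c "
from station import order
print(order.close_job())"
```

```text
the job is handed in; nothing more can be done
None
```

The job is handed in at about 57 s of the 138 s allowed; no verdict came back, but the last pictures show the ivory indicator in the table's ring, the black one on the rack's back place, both gyros within about 1 mm of where they stood, and the robot clear.

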